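# Clear the slideway and send the tool tray home

### The arm

A 6-joint arm with a two-finger parallel gripper is mounted at the origin on the work surface. World frame = base frame: x ahead of the robot, y to its left, z up, the work surface at z = 0. Lengths are in mm, angles in rad, forces in N, time in s.
With the tool pointing down it reaches from about 325 to 775 mm from the base axis. Payload 5.5 kg.
Tool frame: the origin (TCP) lies on the centre line of the jaws, within the pads' length; the fingertips stand 8 mm ahead of it and the grasp point (between the pads) lies 11 mm behind it; z points along the fingers, x is the direction in which the jaws open and shut, and the axes are right-handed (so a half turn about z gives the same grasp; the last joint's range is limited). The gripper opens to 88 mm and grips with 3 to 60 N. Pads are 20 mm wide; open, the fingers measure 115 mm over their backs; the gripper's body (75 mm by 178 mm) begins 61 mm behind the grasp point.
Start: joints at [1.169, 0.091, 1.231, -0, 1.82, -0.057], TCP at [202.81, 564.698, 201.231] pointing down, gripper open.
Joint ranges: [-2.87, 2.87], [-0.86, 2.18], [0.17, 2.46], [-1.51, 4.65], [0.06, 2.69], [-2.65, 2.65]. Speed limits (rad/s): [2.57, 2.57, 3.01, 3.14, 3.14, 3.14].

### API

Orientations are given as a rotation vector (axis times angle).
In Python, from plant import * gives the robot as it stands. The module is installed in compiled form; this text tells all that it offers.
- The arm moves only by the tool drive_tool, never from a script. Its argument "steps" is a list of rows, each a list of 7 numbers: the shift along the tool's x, y, z in mm, then the turn, a rotation vector about the tool's x, y, z in units of 8 degrees (1.0 is 8 degrees), then the finger opening in mm, from 0 to 87.8. A call has 1 to 20 rows; each row shifts and turns the commanded pose from where the row before left it, along the tool's axes as they then stand; what a row does not reach is not made up. A row lasts 1/10 s, in which the tool goes at most 50 mm and 8.59 degrees, less where a joint would pass 70% of its speed; a pose out of reach is approached as far as the arm can. A call is refused whole if a number of a shift passes 50 or a number of a turn 1, either way. A call with a gripper value outside its range is refused whole. The fingers move at their own pace and stop on an object; the grip force is fixed at half the most. Time passes only in rows, so rows that do not move let the fingers close. It gives the time, the measured TCP pose, the force and the opening at its end, in the units of the state.
- observe(): the state, without advancing time (a new reading comes with each control period).
- capture(name): name is "scene" or "top" or "wrist"; returns a dict with "color" (384x512x3 uint8, red, green, blue), "range_z" (384x512 float32, mm along the optical axis (not along the pixel's ray), 0 where there is no reading), "fx", "fy", "cx", "cy" (pixels), "k1" (the pictures are not rectified: a ray, as slopes to the right and down, at radius r is drawn at 1 + k1 r^2 times it, then the intrinsics apply), "R" (3x3) and "t" (3): a world point X has camera coordinates R X + t. Camera axes: x right, y down, z forward; pixel columns grow to the right and rows downward; lengths in mm; the calibration is good to about 2 mm. A picture is of the moment at which its call begins.
- hand_in(): hands the job in, once; it reports no verdict.
Trained networks look in the newest picture that a camera, given by its name, has taken for a name from the list of things; names that differ only in an ending like _2 or _b are one class to them, and where a whole thing is asked for, a point or a joint stands for the part that bears it (a point fixed in the world has none). Each returns a list of dicts, best first, with "conf" (0 to 1); they miss things now and then, are a little off and sometimes report something else, mostly with a low value. They report only what shows in the picture. A call takes as long as a camera call.
- masks_of(camera, name): "pixels" (384x512 bool, what is visible of it) and "pixel" ([row, column] in pixels, amid what is visible of it).
- mark_of(camera, name): "pixel" ([row, column] in pixels: a listed point, or the origin of a listed thing).
The state is a dict: "clock": time; "q": joint angles; "joint_velocities": joint speeds; "joint_torque": joint torques, N m; "tcp_pos": TCP position; "eef_rot": TCP orientation; "force": force on the tool from outside, world axes, zero at the start; "ft_torque": the same for the moment, N m; "finger_gap": finger opening in mm.
Only numpy, scipy, OpenCV 4.12 (cv2) and the standard library are available. Lean on these libraries where they do the work, as an engineer would, in place of code of your own. Each camera call takes 0.05 s, during which the arm holds its last target.

### The job

The blue tote is standing in the way on the slideway: hang it by its wooden handle on both prongs of the hook stand and let go. Then push the grey tool tray gently along its slideway, at the middle of its rear wall because it jams in its guides when pushed off-centre, until it has pressed the stop hidden under the hood fully in. Do not ram the tray, and leave the hand tools on the table where they lie.

Things in the scene. Friction and masses are not known exactly. Their poses are not given: they have to be found in the camera images.
- bay: Fixed slideway: aluminium plate 6 mm thick, 230 mm wide, x from -270 to +200 mm, between two black rubber-lined guides, inner faces at y = +-77 mm, tops 34 mm above the table. Origin: on the table, under the centre line. x: the direction in which the tray is pushed, away from the open end; z up.
- hood_mouth (a point): Middle of the yellow front edge of the grey hood over the slideway's far end, on the centre line, 74 mm above the table (axes of the slideway). The hood is 110 mm long, 230 mm wide, top 79 mm and underside 69 mm above the table. Hidden under it is an adjustable end stop: its plunger's face waits on the centre line somewhere 24 to 62 mm (x) past this edge; find it by feel.
- plunger (a joint): How far the tray has pushed the hidden stop's plunger in, m: 0 as found, 0.010 fully in, where it stops hard. While it moves it resists with about 3 N on top of the tray's own drag; it stays where it is pushed.
- tray: Grey tool tray lying loose on the slideway's plate; origin at the centre of its underside, x the push direction. 100 mm long (x), 136 mm wide, walls 45 mm high, full of tools (it cannot be gripped), about 0.6 kg. Two brass shoes on each side, 60 mm apart, run along the guides with 2 mm of play on each side.
- tray_rear (a point): Centre of the outer face of the tray's rear wall, marked by a yellow stripe: the place to push; 23 mm above the tray's underside (29 mm above the table), 100 mm behind its front. Axes of the tray. Pushed near the centre it slides with 2 to 6 N; pushed more than about 20 mm off-centre it skews and jams in its guides.
- tote_grip (a point): Centre of the wooden handle bar of the loose blue tote (0.28 kg) standing on the slideway. Bar 10 x 10 mm, along this y, 110 mm free between two rigid steel straps, its centre 125 mm above the tote's underside. Below it is an open box 84 mm (x) by 110 mm (y), 55 mm high; 65 mm free between rim and bar. The bar does not swing. Front and back alike.
- hook_seat (a point): Place for the bar on the fixed hook stand: midway between its two level prongs, at the height of their upper faces, 200 mm above the table. x points from the prongs' open ends to the green post, z up. Prongs: 8 mm thick, along x, at y = +-38 mm. The bar rests across both, along this y, its centre 5 mm above this point.
- hook_tips (a point): Midway between the tops of the two yellow upturned prong tips, 39 mm on the -x side of hook_seat and 22 mm above the prongs (same axes); tips 8 mm thick. Bring the tote in from the -x side, bar above the tips, its box below the prongs. The post's front face is 72 mm past hook_seat; nothing stands higher than the prongs but the tips.
- hammer: Bystander: hammer with a wooden handle, about 250 mm long, lying.
- brush: Bystander: bench brush, about 190 mm long, lying in front of the hook stand, less than 60 mm high.
- screwdriver: Bystander: yellow screwdriver, about 200 mm long, lying.
- wrench: Bystander: steel wrench, about 180 mm long, lying.

How it is judged:
By the outcome, as a careful person would: the job done as asked, in the order asked, and still so for the second after the job is handed in, with the robot touching nothing.
It also fails if it takes over 72 s, if anything falls off the work surface, if the arm or the gripper's body presses on something with over 40 N, if the wrist force passes 120 N, or if a joint passes its speed limit or range.

## Working session

There is one attempt and no reset: what is moved stays moved. The work goes in short steps, Python scripts to look and compute and a tool call to move; the robot and the scene stay as the last step left them, time stands still between calls to the robot, and variables do not carry over. Pictures are saved under pics/ and viewed, and the job is handed in when it is done.

Besides the shell and the picture viewer there is one more tool, called after ">>>" by a JSON object that holds its "fn" and its "kwargs". drive_tool: Moves the arm, as the interface text tells. Its arguments: {"type":"object","properties":{"steps":{"type":"array"}},"required":["steps"]}

```bash
mkdir -p pics; cat > h.py <<'E'
from plant import *
import numpy as np, cv2
from scipy.spatial.transform import Rotation as Rn
def snap(n,f):
    c=capture(n); cv2.imwrite(f'pics/{f}.png',c["color"][:,:,::-1]); return c
def ray(c,px):
    v=(px[0]-c['cy'])/c['fy']; u=(px[1]-c['cx'])/c['fx']
    x,y=u,v
    for _ in range(20):
        k=1+c['k1']*(x*x+y*y); x,y=u/k,v/k
    return np.array([x,y,1.])
def at_depth(c,px,z): return c['R'].T@(ray(c,px)*z-c['t'])
def at_z(c,px,zw):
    C=-c['R'].T@c['t']; d=c['R'].T@ray(c,px); return C+d*(zw-C[2])/d[2]
def proj(c,X):
    p=c['R']@np.array(X,float)+c['t']; x,y=p[:2]/p[2]; k=1+c['k1']*(x*x+y*y)
    return np.array([c['fy']*y*k+c['cy'],c['fx']*x*k+c['cx']])
def cloud(c):
    h,w=c['range_z'].shape; jj,ii=np.meshgrid(np.arange(w),np.arange(h))
    u=(jj-c['cx'])/c['fx'];v=(ii-c['cy'])/c['fy'];x,y=u.copy(),v.copy()
    for _ in range(20):
        k=1+c['k1']*(x*x+y*y);x,y=u/k,v/k
    P=np.stack([x,y,np.ones_like(x)],-1)*c['range_z'][...,None]-c['t']
    P=P@c['R']; P[c['range_z']==0]=np.nan; return P
E
python3 - <<'E'
from h import *
import pickle
np.set_printoptions(precision=1,suppress=True)
s=observe();print(s)
for n in("scene","top"):
    c=snap(n,n+'0'); pickle.dump(c,open(n+'0.pkl','wb'))
    print(n,'cam',-c['R'].T@c['t'],c['fx'],c['k1'])
    for t in "bay hood_mouth tray tray_rear tote_grip hook_seat hook_tips brush hammer screwdriver wrench".split():
        for m in mark_of(n,t)[:2]:
            px=m['pixel'];print(t,np.array(px),round(m['conf'],2),end=' ')
            zz={'bay':0,'hood_mouth':74,'tray':6,'tray_rear':29,'tote_grip':131,'hook_seat':200,'hook_tips':222}.get(t,10)
            print(at_z(c,px,zz))
E
```

```text
{'clock': 0.0, 'q': array([ 1.2,  0.1,  1.2, -0. ,  1.8, -0.1]), 'joint_velocities': array([ 0., -0., -0., -0., -0.,  0.]), 'joint_torque': array([ -0. , -44.6, -40.6,   0.1,   0. ,  -0. ]), 'tcp_pos': array([202.7, 564.4, 200.1]), 'eef_rot': array([ 2.6,  1.8, -0. ]), 'force': array([ 0.5,  0.2, -0.5]), 'ft_torque': array([-0.,  0.,  0.]), 'finger_gap': 88.08782010362587}
scene cam [1153.9 -634.8 1497.6] 438.23683255014123 -0.06400438829879337
bay [222.  265.5] 0.84 [492.2 -35.4  -0. ]
hood_mouth [198.4 278.3] 0.91 [476.6  43.5  74. ]
tray [253.3 239.6] 0.78 [ 534.9 -202.7    6. ]
tray [155.5 345.4] 0.63 [467.7 451.4   6. ]
tray_rear [264.3 230.7] 0.9 [ 558.1 -262.6   29. ]
tray_rear [200.  278.6] 0.48 [461.7  60.6  29. ]
tote_grip [205.2 268.2] 0.73 [501.9 -32.5 131. ]
hook_seat [140.  353.7] 0.63 [524.4 392.8 200. ]
hook_tips [125.8 352.6] 0.81 [481.7 427.7 222. ]
brush [153.9 345.2] 0.69 [462.8 454.5  10. ]
hammer [145.3 300.1] 0.64 [297.8 338.5  10. ]
screwdriver [308.3 161.7] 0.71 [ 525.9 -549.9   10. ]
wrench [286.2 136.5] 0.84 [ 396.8 -574.2   10. ]
wrench [310.  163.6] 0.5 [ 535.4 -548.2   10. ]
top cam [ 305.5  -59.3 1670.5] 459.89224333897465 -0.04024919457774924
bay [182.8 255.3] 0.89 [499.  -31.7   0. ]
hood_mouth [184.8 226.7] 0.82 [485.9  67.1  74. ]
hood_mouth [179.6 256. ] 0.4 [501.7 -35.6  74. ]
tray [175.1 305.8] 0.58 [ 522.1 -216.7    6. ]
tray_rear [169.7 320.5] 0.7 [ 537.4 -268.2   29. ]
tray_rear [171.3 302.8] 0.63 [ 533.2 -204.2   29. ]
tote_grip [176.1 256.1] 0.62 [506.5 -37.1 131. ]
tote_grip [198.2 116. ] 0.61 [443.3 437.4 131. ]
hook_seat [174.8 118.5] 0.78 [513.  407.5 200. ]
hook_tips [185.3 113.9] 0.7 [476.5 415.  222. ]
hook_tips [178.5 254. ] 0.49 [487.2 -31.6 222. ]
brush [197.7 116.5] 0.74 [455.9 474.6  10. ]
hammer [242.4 151.9] 0.67 [291.2 345.4  10. ]
screwdriver [168.9 395.1] 0.81 [ 536.5 -543.8   10. ]
wrench [208.7 401.7] 0.79 [ 390.4 -560.3   10. ]
```

```bash
python3 - <<'E'
import cv2
a=cv2.imread('pics/scene0.png');b=cv2.imread('pics/top0.png')
cv2.imwrite('pics/s0b.png',cv2.resize(a[90:330,100:420],(800,600),interpolation=cv2.INTER_CUBIC))
cv2.imwrite('pics/t0b.png',cv2.resize(b[80:290,80:360],(800,600),interpolation=cv2.INTER_CUBIC))
E
```

```text
(no output)
```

View pics/s0b.png

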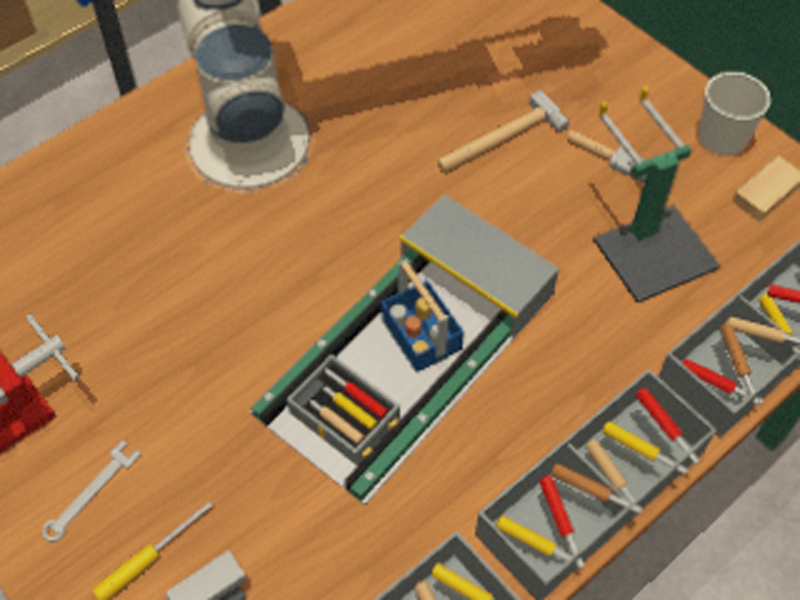

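View pics/t0b.png

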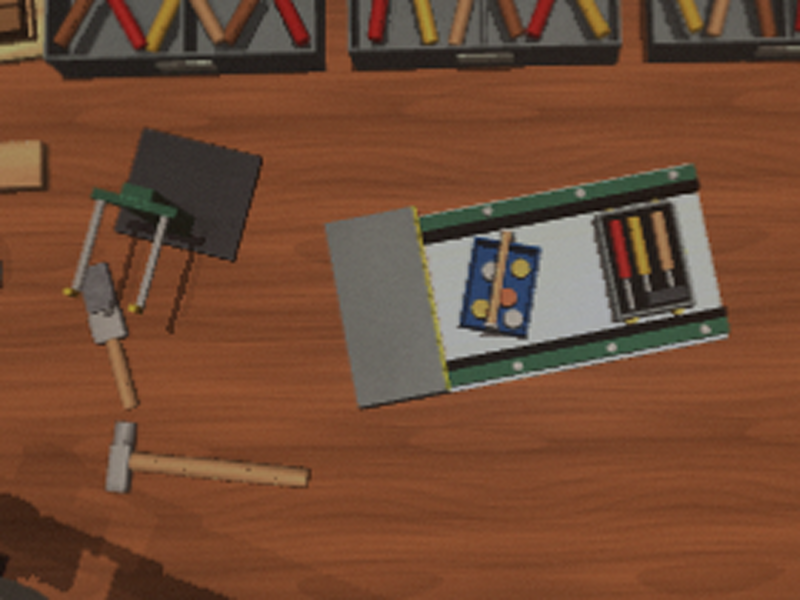

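```bash
python3 - <<'E'
from h import *
import pickle
np.set_printoptions(precision=1,suppress=True)
def rect(P,l):
    r=cv2.minAreaRect(P[:,:2].astype(np.float32)); print(l,len(P),np.array(r[0]),np.array(r[1]),round(r[2],1),'zmed',np.median(P[:,2]),'corners',cv2.boxPoints(r).round(0).tolist())
def line(P,l):
    m=P.mean(0);d=np.linalg.svd(P-m)[2][0];t=(P-m)@d; print(l,len(P),'mean',m,'dir',d,'ang',np.degrees(np.arctan2(d[1],d[0])),'ext',t.min(),t.max())
for n in("top","scene"):
    c=pickle.load(open(n+'0.pkl','rb'));P=cloud(c)
    x,y,z=P[...,0],P[...,1],P[...,2]
    rect(P[(z>74)&(z<85)&(y>20)&(y<230)&(x>380)&(x<620)],n+' hood')
    g=P[(z>28)&(z<40)&(y>-320)&(y<60)&(x>400)&(x<650)]
    line(P[(z>119)&(z<140)&(y>-110)&(y<50)&(x>420)&(x<590)],n+' bar')
    rect(P[(z>119)&(z<140)&(y>-110)&(y<50)&(x>420)&(x<590)],n+' bar')
    hk=P[(z>190)&(z<230)&(y>330)&(y<520)&(x>420)&(x<640)]
    rect(hk,n+' hook'); 
    print(hk[np.argsort(hk[:,0])][::6])
    # tray/bay masks
    for t in('tray','tote_grip','bay','hook_seat','brush'):
        for m in masks_of(n,t)[:2]: 
            q=P[m['pixels']];q=q[~np.isnan(q[:,0])];print(t,m['conf'],end=' ');rect(q,n);
            if t=='tray' : rect(q[(q[:,2]>42)&(q[:,2]<58)],'rim')
            if t=='tote_grip': rect(q[(q[:,2]>53)&(q[:,2]<70)],'rim')
            if t=='brush': print('brush zmax',q[:,2].max())
E
```

```text
top hood 1577 [483.5 107.7] [223.5 114.3] 9.6 zmed 77.82963639834695 corners [[364.0, 146.0], [383.0, 33.0], [603.0, 70.0], [584.0, 183.0]]
top bar 110 mean [503.6 -31.7 134.3] dir [-1.   0.2 -0. ] ang 169.12363811552643 ext -59.48231913127344 58.9997905595756
top bar 110 [503.9 -31.9] [ 14.  118.2] 80.3 zmed 134.63088466058036 corners [[444.0, -29.0], [561.0, -49.0], [563.0, -35.0], [447.0, -15.0]]
top hook 409 [543.6 396.1] [102.3 140.8] 74.1 zmed 200.00883810496074 corners [[462.0, 366.0], [597.0, 328.0], [625.0, 426.0], [490.0, 464.0]]
[[464.4 375.2 214.6]
 [467.9 372.9 211.3]
 [471.5 370.8 207.5]
 [478.7 369.5 201.1]
 [484.9 368.9 203.1]
 [486.6 446.4 205. ]
 [488.8 446.6 213.9]
 [491.7 366.6 199.9]
 [494.9 366.4 200.6]
 [497.9 365.8 202.8]
 [501.  443.9 193.5]
 [503.5 441.9 199.4]
 [506.9 448.4 199.7]
 [509.4 443.6 204.2]
 [513.2 447.8 201.5]
 [514.4 366.5 200.7]
 [517.5 366.1 202.2]
 [520.8 366.2 201.9]
 [524.3 360.5 199.1]
 [526.8 362.  205.1]
 [529.3 438.4 200.9]
 [532.3 437.7 203. ]
 [536.5 355.8 204.1]
 [539.  435.  201.5]
 [542.5 438.6 200.4]
 [545.1 353.1 190.7]
 [547.4 
[... 4847 characters left out ...]
 [[203.0, 228.0], [291.0, 205.0], [356.0, 450.0], [268.0, 474.0]]
rim 0 [0. 0.] [0. 0.] 0.0 zmed nan corners [[0.0, 0.0], [0.0, 0.0], [0.0, 0.0], [0.0, 0.0]]
bay 0.98 scene 4980 [506.5 -71.1] [246.2 476.9] 9.6 zmed 28.641067944027064 corners [[346.0, 144.0], [425.0, -327.0], [667.0, -286.0], [588.0, 184.0]]
hook_seat 0.79 scene 1517 [580.6 407. ] [184.1 323.3] 54.6 zmed 14.268443316179338 corners [[396.0, 426.0], [659.0, 238.0], [766.0, 388.0], [502.0, 576.0]]
brush 0.47 scene 113 [437.3 461.7] [119.2  45. ] 4.4 zmed 18.0071777178344 corners [[376.0, 480.0], [380.0, 435.0], [498.0, 444.0], [495.0, 489.0]]
brush zmax 31.85584184424143
  return _methods._mean(a, axis=axis, dtype=dtype,
  ret = ret.dtype.type(ret / rcount)
```

```bash
python3 - <<'E'
from h import *
import pickle
np.set_printoptions(precision=2,suppress=True)
s=observe();R=Rn.from_rotvec(s['eef_rot']).as_matrix();print(R,s['q'],s['tcp_pos'])
print('toolx yaw',np.degrees(np.arctan2(R[1,0],R[0,0])))
for n in("top","scene"):
    c=pickle.load(open(n+'0.pkl','rb'));P=cloud(c);x,y,z=P[...,0],P[...,1],P[...,2]
    hk=P[(z>190)&(z<210)&(y>330)&(y<470)&(x>480)&(x<565)]
    for l,q in(('A',hk[hk[:,1]<400]),('B',hk[hk[:,1]>400])):
        f=cv2.fitLine(q[:,:2].astype(np.float32),cv2.DIST_HUBER,0,.01,.01).ravel();f[:2]*=np.sign(f[0]); print(n,l,len(q),f,np.degrees(np.arctan2(f[1],f[0])))
    tp=P[(z>212)&(z<235)&(y>340)&(y<480)&(x>440)&(x<520)]
    for q in(tp[tp[:,1]<410],tp[tp[:,1]>410]): print('tip',len(q),q.mean(0) if len(q) else '')
    # yellow tip pixels
    col=c['color'].astype(int); ye=(col[...,0]>150)&(col[...,1]>120)&(col[...,2]<90)
    # guides: z 28..40 green
    g=P[(z>29)&(z<39)&(y>-320)&(y<40)&(x>400)&(x<660)&(col[...,1]>col[...,0]+15)]
    d=np.array([np.cos(np.radians(99.6)),np.sin(np.radians(99.6))]);o=np.array([493,52]);L=(g[:,:2]-o)@np.array([-d[1],d[0]])
    for q in(g[L<0],g[L>0]):
        f=cv2.fitLine(q[:,:2].astype(np.float32),cv2.DIST_HUBER,0,.01,.01).ravel();f[:2]*=np.sign(f[1]);print('guide',len(q),f,np.degrees(np.arctan2(f[1],f[0])), 'lat',((q[:,:2]-o)@np.array([-d[1],d[0]])).mean())
    hm=ye&(z>60)&(z<90)&(y>0)&(y<120)
    q=P[hm];print('mouth',len(q),q.mean(0)) 
    for t,zz in(('tray_rear',29),('hook_tips',222),('hook_seat',200),('tote_grip',131),('hood_mouth',74)):pass
E
```

```text
[[ 0.34  0.94  0.  ]
 [ 0.94 -0.34  0.  ]
 [ 0.    0.   -1.  ]] [ 1.17  0.09  1.23 -0.    1.82 -0.06] [202.8  564.71 201.25]
toolx yaw 70.24715847658419
top A 84 [  0.97  -0.26 522.04 361.01] -15.098955
top B 78 [  0.97  -0.25 526.9  439.14] -14.395532
tip 9 [468.81 375.81 220.82]
tip 6 [488.93 448.82 218.27]
guide 127 [ -0.16   0.99 614.85 -97.09] 99.35269 lat -96.06079749371197
guide 144 [  -0.16    0.99  425.3  -157.87] 98.95154 lat 101.64731113108941
mouth 75 [770.61  57.31  71.97]
scene A 57 [  0.96  -0.26 521.82 359.34] -15.307211
scene B 50 [  0.97  -0.24 524.14 436.36] -14.094747
tip 8 [471.47 373.05 216.24]
tip 8 [494.28 445.89 217.75]
guide 204 [  -0.19    0.98  623.16 -132.08] 100.72682 lat -92.04068990916163
guide 165 [  -0.16    0.99  434.33 -149.16] 99.33772 lat 88.5766709876303
mouth 175 [724.6   52.35  72.08]
```

>>> {"fn": "drive_tool", "kwargs": {"steps": [[0,0,0,0,0,-0.57,87.8],[0,0,0,0,0,-0.56,87.8],[-15,12,0,0,0,0,87.8],[-28,22,0,0,0,0,87.8],[-28,22,0,0,0,0,87.8],[-28,22,0,0,0,0,87.8],[-28,22,0,0,0,0,87.8],[-28,22,0,0,0,0,87.8],[-28,22,0,0,0,0,87.8],[-28,22,0,0,0,0,87.8],[-28,22,0,0,0,0,87.8],[-28,22,0,0,0,0,87.8],[-28,22,0,0,0,0,87.8],[-28,22,0,0,0,0,87.8],[-28,22,0,0,0,0,87.8],[-28,22,0,0,0,0,87.8],[-28,22,0,0,0,0,87.8],[-28,22,0,0,0,0,87.8],[-28,22,0,0,0,0,87.8],[-28,22,0,0,0,0,87.8]]}}

```text
clock: 3.7
tcp_pos: [491.3, 9.0, 201.4]
eef_rot: [2.419, 2.004, 0.001]
force: [1.0, 0.1, -0.4]
finger_gap: 88.0
```

```bash
cat >> h.py <<'E'
def st():
    s=observe();R=Rn.from_rotvec(s['eef_rot']).as_matrix()
    print('t',round(s['clock'],2),'tcp',s['tcp_pos'].round(1),'yaw',np.degrees(np.arctan2(R[1,0],R[0,0])).round(2),'z',R[:,2].round(3),'F',s['force'].round(1),'T',s['ft_torque'].round(2),'gap',round(s['finger_gap'],1)); return s,R
def togo(X,yaw=None):
    s,R=st(); print('tool shift to go',(R.T@(np.array(X)-s['tcp_pos'])).round(1))
    if yaw is not None:
        y=np.degrees(np.arctan2(R[1,0],R[0,0])); d=(yaw-y+180)%360-180
        R2=Rn.from_euler('z',d,degrees=True).as_matrix()@R
        print('turn units',round(-d/8,2),'shift after turn',(R2.T@(np.array(X)-s['tcp_pos'])).round(1))
E
python3 - <<'E'
from h import *
togo([505.5,-33.7,200],79.3)
E
```

```text
t 3.7 tcp [491.3   9.  201.4] yaw 79.28 z [ 0.001  0.    -1.   ] F [ 1.   0.1 -0.4] T [ 0.09 -0.03 -0.01] gap 88.0
tool shift to go [-39.3  21.9   1.4]
turn units -0.0 shift after turn [-39.4  21.9   1.4]
```

>>> {"fn": "drive_tool", "kwargs": {"steps": [[-20,11,0,0,0,0,87.8],[-19,11,0,0,0,0,87.8],[0,0,0,0,0,0,87.8],[0,0,0,0,0,0,87.8]]}}

```text
clock: 4.1
tcp_pos: [505.0, -31.8, 201.2]
eef_rot: [-2.42, -2.003, -0.0]
force: [0.5, 0.4, -0.4]
finger_gap: 87.5
```

```bash
python3 - <<'E'
from h import *
np.set_printoptions(precision=1,suppress=True)
c=snap('wrist','w1');st()
P=cloud(c);z=P[...,2]
print('cam',-c['R'].T@c['t'],c['R'][2])
for m in mark_of('wrist','tote_grip')[:2]: print(m,at_z(c,m['pixel'],131))
q=P[(z>120)&(z<142)&(abs(P[...,0]-505)<75)&(abs(P[...,1]+33)<40)]
if len(q):
    r=cv2.minAreaRect(q[:,:2].astype(np.float32));print(len(q),r,q.mean(0))
E
```

```text
t 4.15 tcp [505.  -31.3 201.3] yaw 79.29 z [-0.  0. -1.] F [-0.2  0.2  1.5] T [-0.  -0.1  0. ] gap 87.8
cam [423.5 -16.7 385.9] [ 0.3 -0.1 -1. ]
{'pixel': [188.8, 259.3], 'conf': 0.63} [503.6 -30.6 131. ]
1277 ((506.41387939453125, -32.271934509277344), (15.849950790405273, 118.05386352539062), 78.9164810180664) [503.1 -31.5 136.5]
```

View pics/w1.png

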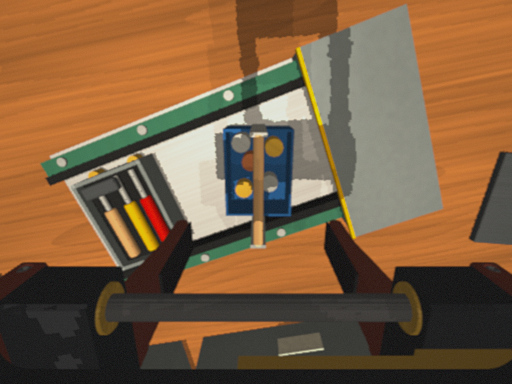

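>>> {"fn": "drive_tool", "kwargs": {"steps": [[0,0,15,0,0,0,87.8],[0,0,20,0,0,0,87.8],[0,0,20,0,0,0,87.8],[0,0,16,0,0,0,87.8],[0,0,10,0,0,0,87.8],[0,0,0,0,0,0,87.8],[0,0,0,0,0,0,5],[0,0,0,0,0,0,5],[0,0,0,0,0,0,5],[0,0,0,0,0,0,5],[0,0,0,0,0,0,5],[0,0,0,0,0,0,5],[0,0,0,0,0,0,5],[0,0,0,0,0,0,5],[0,0,0,0,0,0,5],[0,0,0,0,0,0,5]]}}

```text
clock: 5.8
tcp_pos: [505.1, -31.9, 120.2]
eef_rot: [-2.419, -2.004, 0.0]
force: [0.4, -1.1, -0.9]
finger_gap: 11.1
```

>>> {"fn": "drive_tool", "kwargs": {"steps": [[0,0,0,0,0,0,5],[0,0,0,0,0,0,5],[0,0,-6,0,0,0,5],[0,0,-12,0,0,0,5],[0,0,-20,0,0,0,5],[0,0,-20,0,0,0,5],[0,0,-20,0,0,0,5],[0,0,-20,0,0,0,5],[0,0,-16,0,0,0,5],[0,0,0,0,0,0,5],[0,0,0,0,0,0,5]]}}

```text
clock: 6.9
tcp_pos: [505.4, -32.0, 234.7]
eef_rot: [2.419, 2.004, 0.001]
force: [-0.1, -0.9, -0.8]
finger_gap: 5.5
```

```bash
python3 - <<'E'
from h import *
np.set_printoptions(precision=1,suppress=True)
s,R=st(); print(s['q'])
c=snap('wrist','w2')
h=np.array([np.cos(np.radians(-14.8)),np.sin(np.radians(-14.8))]); seat=np.array([517,400.8])
pre=seat-115*h; print(pre)
togo([370,260,234],-14.8); togo([*pre,234],-14.8)
E
```

```text
t 6.9 tcp [505.4 -32.  234.7] yaw 79.28 z [ 0. -0. -1.] F [-0.1 -0.9 -0.8] T [ 0.  0. -0.] gap 5.5
[-0.1 -0.2  1.4 -0.   1.9 -1.5]
[405.8 430.2]
t 6.95 tcp [505.  -31.9 233.8] yaw 79.28 z [-0.  0. -1.] F [-0.3 -0.4 -0.5] T [-0.   0.1  0.1] gap 4.7
tool shift to go [ 261.7 -187.    -0.1]
turn units 11.76 shift after turn [-205.1 -247.7   -0.1]
t 6.95 tcp [505.  -31.9 233.8] yaw 79.28 z [-0.  0. -1.] F [-0.3 -0.4 -0.5] T [-0.   0.1  0.1] gap 4.7
tool shift to go [ 435.6 -183.4   -0.1]
turn units 11.76 shift after turn [-214.  -421.4    0. ]
```

View pics/w2.png

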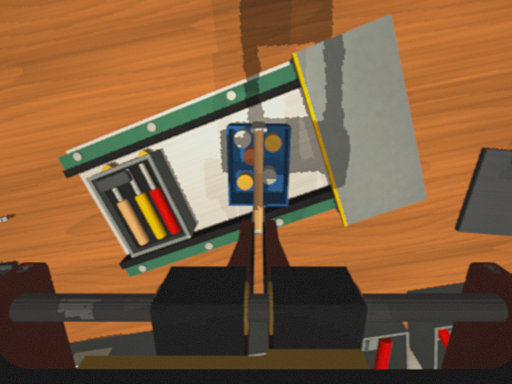

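```bash
python3 - <<'E'
from h import *
np.set_printoptions(precision=1,suppress=True)
for n in('wrist','top'):
    c=capture(n);P=cloud(c);z=P[...,2]
    if n=='top': cv2.imwrite('pics/t2.png',cv2.resize(c['color'][100:290,120:360,::-1],(720,570)))
    q=P[(z>120)&(z<142)&(abs(P[...,0]-505)<75)&(abs(P[...,1]+33)<50)]
    r=cv2.minAreaRect(q[:,:2].astype(np.float32));print(n,len(q),r,q.mean(0),np.percentile(q[:,2],[5,25,50,75,95]))
st()
E
```

```text
wrist 1017 ((506.8357849121094, -30.525001525878906), (15.577116966247559, 118.62464141845703), 80.76583862304688) [499.9 -31.  136.7] [135.2 136.3 136.9 137.4 138.1]
top 45 ((469.6781921386719, -24.361778259277344), (13.567070007324219, 47.41697692871094), 83.38420104980469) [469.2 -25.2 134.1] [128.6 131.5 134.7 136.7 138.7]
t 7.05 tcp [504.8 -31.9 233.1] yaw 79.28 z [-0.  0. -1.] F [-0.2  0.3  0. ] T [-0.1 -0.   0. ] gap 4.8
```

View pics/t2.png

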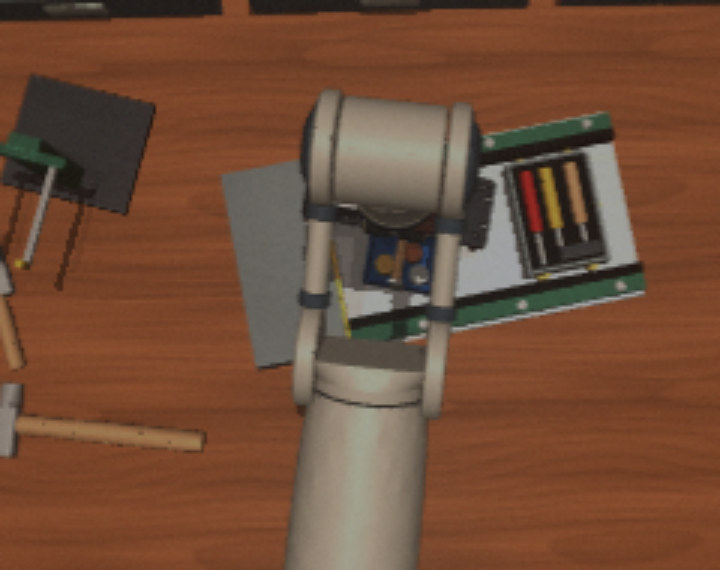

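>>> {"fn": "drive_tool", "kwargs": {"steps": [[0,0,0,0,0,0,60],[0,0,0,0,0,0,60],[0,0,0,0,0,0,60],[0,0,0,0,0,0,60],[0,0,0,0,0,0,60],[0,0,0,0,0,0,60],[0,0,0,0,0,0,60],[0,0,0,0,0,0,60],[0,0,0,0,0,0,60]]}}

```text
clock: 7.95
tcp_pos: [505.1, -31.9, 234.2]
eef_rot: [2.419, 2.004, 0.0]
force: [1.2, 0.5, 0.4]
finger_gap: 60.2
```

>>> {"fn": "drive_tool", "kwargs": {"steps": [[0,0,15,0,0,0,60],[0,0,25,0,0,0,60],[0,0,25,0,0,0,60],[0,0,25,0,0,0,60],[0,0,16,0,0,0,60],[0,0,9,0,0,0,60],[0,0,0,0,0,0,60]]}}

```text
clock: 8.65
tcp_pos: [504.7, -31.9, 118.3]
eef_rot: [-2.418, -2.003, 0.002]
force: [-0.3, -0.0, -0.2]
finger_gap: 60.0
```

>>> {"fn": "drive_tool", "kwargs": {"steps": [[0,0,0,0,0,0,0],[0,0,0,0,0,0,0],[0,0,0,0,0,0,0],[0,0,0,0,0,0,0],[0,0,0,0,0,0,0],[0,0,0,0,0,0,0],[0,0,0,0,0,0,0],[0,0,0,0,0,0,0]]}}

```text
clock: 9.45
tcp_pos: [505.1, -31.9, 119.2]
eef_rot: [-2.419, -2.004, 0.0]
force: [0.5, -0.7, -0.6]
finger_gap: 1.3
```

>>> {"fn": "drive_tool", "kwargs": {"steps": [[0,0,0,0,0,0,0],[0,0,0,0,0,0,0],[0,0,0,0,0,0,0],[0,0,0,0,0,0,0],[0,0,0,0,0,0,0]]}}

```text
clock: 9.95
tcp_pos: [505.2, -31.9, 119.2]
eef_rot: [2.419, 2.004, 0.0]
force: [0.7, 0.8, 0.3]
finger_gap: 0.6
```

```bash
python3 - <<'E'
from h import *
np.set_printoptions(precision=1,suppress=True)
c=snap('wrist','w3'); s,R=st()
print('tip proj',proj(c,s['tcp_pos']),proj(c,s['tcp_pos']+R[:,2]*8),proj(c,s['tcp_pos']-R[:,2]*11))
P=cloud(c);z=P[...,2]
q=P[(z>115)&(z<142)&(abs(P[...,0]-505)<75)&(abs(P[...,1]+33)<50)]
print(len(q)); 
for x0 in range(440,580,10):
    m=q[(q[:,0]>=x0)&(q[:,0]<x0+10)]
    if len(m): print(x0,m.mean(0),m[:,2].max())
c2=snap('scene','s3');cv2.imwrite('pics/s3b.png',cv2.resize(c2['color'][150:260,210:350,::-1],(760,600),interpolation=cv2.INTER_CUBIC))
E
```

```text
t 10.0 tcp [505.2 -31.9 119.3] yaw 79.28 z [ 0.  0. -1.] F [-0.7 -0.  -0.4] T [0. 0. 0.] gap 0.5
tip proj [219.7 258.5] [215.4 258.5] [226.1 258.5]
1362
440 [448.8 -22.6 130. ] 138.6863806336191
450 [454.4 -21.7 136.6] 138.81739393368176
460 [465.  -24.3 136.8] 138.89778128909015
470 [475.  -26.2 136.9] 138.67999045014085
480 [484.9 -28.4 136.9] 138.33361012739937
490 [494.1 -29.9 137. ] 141.883010293157
500 [500.5 -29.3 136.7] 136.98919894994805
```

View pics/w3.png

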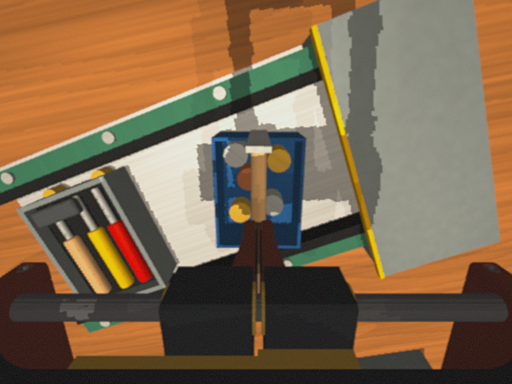

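View pics/s3b.png

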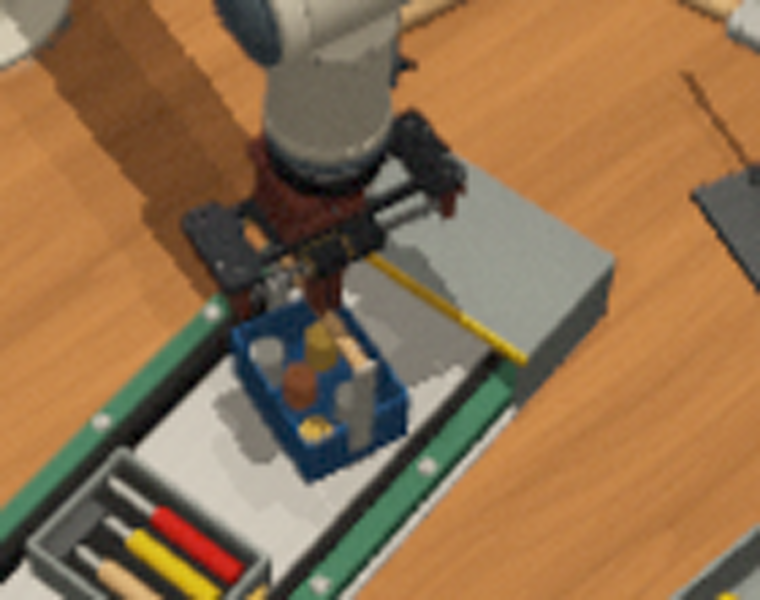

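```bash
python3 - <<'E'
from h import *
np.set_printoptions(precision=0,suppress=True,linewidth=150)
c=capture('wrist');P=cloud(c)
for r in range(195,300,5): print(r,[P[r,k].round(0).tolist() for k in(250,258,266)])
c=capture('scene');P=cloud(c)
for m in masks_of('scene','tote_grip')[:2]: print(m['pixel'],m['conf'])
X=np.array([505.2,-31.9,119.3]);r,k=proj(c,X).astype(int);print(r,k)
for a in range(r-16,r+8,2): print(a,[P[a,b].round(0).tolist() for b in range(k-6,k+8,3)])
E
```

```text
195 [[521.0, -45.0, 10.0], [480.0, -27.0, 137.0], [482.0, -22.0, 136.0]]
200 [[527.0, -46.0, 10.0], [483.0, -28.0, 138.0], [522.0, -27.0, 33.0]]
205 [[529.0, -46.0, 21.0], [487.0, -29.0, 137.0], [528.0, -28.0, 34.0]]
210 [[532.0, -46.0, 30.0], [490.0, -29.0, 137.0], [533.0, -29.0, 35.0]]
215 [[538.0, -47.0, 29.0], [494.0, -30.0, 137.0], [550.0, -31.0, 8.0]]
220 [[494.0, -35.0, 143.0], [497.0, -31.0, 137.0], [496.0, -25.0, 143.0]]
225 [[493.0, -35.0, 152.0], [496.0, -31.0, 147.0], [496.0, -25.0, 150.0]]
230 [[494.0, -35.0, 157.0], [496.0, -31.0, 154.0], [495.0, -26.0, 158.0]]
235 [[494.0, -35.0, 163.0], [496.0, -31.0, 161.0], [495.0, -26.0, 165.0]]
240 [[494.0, -35.0, 170.0], [497.0, -31.0, 167.0], [495.0, -26.0, 170.0]]
245 [[494.0, -34.0, 176.0], [496.0, -31.0, 173.0], [496.0, -26.0, 175.0]]
250 [[494.0, -34.0, 181.0], [496.0, -31.0, 178.0], [496.0, -26.0, 180.0]]
255 [[495.0, -34.0, 184.0], [497.0, -31.0, 182.0], [496.0, -26.0, 184.0]]
260 [[495.0, -34.0, 189.0], [496.0, -31.0, 187.0], [496.0, -27.0, 189.0]]
265 [[494.0, -34.0, 194.0], [497.0, -31.0, 190.0], [496.0, -27.0, 193.0]]

[... 1169 characters left out ...]
3.0, 53.0, 8.0]]
203 [[454.0, -21.0, 78.0], [491.0, -39.0, 140.0], [515.0, -46.0, 174.0], [516.0, -32.0, 162.0], [446.0, 51.0, -1.0]]
205 [[452.0, -20.0, 62.0], [458.0, -9.0, 58.0], [514.0, -45.0, 158.0], [515.0, -30.0, 145.0], [459.0, 39.0, 11.0]]
207 [[453.0, -20.0, 48.0], [453.0, -5.0, 33.0], [513.0, -43.0, 143.0], [516.0, -31.0, 133.0], [492.0, 8.0, 66.0]]
209 [[455.0, -22.0, 39.0], [455.0, -6.0, 23.0], [475.0, -8.0, 47.0], [522.0, -37.0, 133.0], [494.0, 6.0, 57.0]]
211 [[454.0, -21.0, 21.0], [457.0, -8.0, 11.0], [483.0, -15.0, 49.0], [533.0, -46.0, 142.0], [492.0, 8.0, 37.0]]
213 [[456.0, -22.0, 9.0], [461.0, -11.0, 3.0], [487.0, -19.0, 44.0], [490.0, -6.0, 34.0], [547.0, -44.0, 143.0]]
```

>>> {"fn": "drive_tool", "kwargs": {"steps": [[0,0,-20,0,0,0,20],[0,0,-20,0,0,0,20],[0,0,-20,0,0,0,20],[0,0,0,0,0,0,20],[0,0,0,0,0,0,20]]}}

```text
clock: 10.7
tcp_pos: [505.3, -31.9, 179.0]
eef_rot: [2.419, 2.004, 0.0]
force: [-0.6, 0.2, 0.1]
finger_gap: 20.0
```

```bash
python3 - <<'E'
from h import *
np.set_printoptions(precision=0,suppress=True,linewidth=150)
c=snap('wrist','w4');P=cloud(c);s,R=st()
Q=(P-s['tcp_pos'])@R  # tool coords
m=(abs(Q[...,0])<30)&(abs(Q[...,1])<25)&(Q[...,2]>-60)&(Q[...,2]<25)
q=Q[m];rr,cc=np.nonzero(m)
for zz in range(-60,25,5):
    k=(q[:,2]>=zz)&(q[:,2]<zz+5)
    if k.any(): print(zz,k.sum(),'x',q[k,0].min(),q[k,0].max(),'y',q[k,1].min(),q[k,1].max(),'rows',rr[k].min(),rr[k].max())
i=cv2.imread('pics/w4.png');cv2.imwrite('pics/w4b.png',cv2.resize(i[110:270,150:365],(800,595),interpolation=cv2.INTER_NEAREST))
E
```

```text
t 10.75 tcp [505. -32. 178.] yaw 79.29 z [-0.  0. -1.] F [-1. -0. -1.] T [-0. -0. -0.] gap 20.0
-60 238 x -19.98136344643724 20.131481650888325 y -10.638632815700563 9.113956059639204 rows 243 279
-55 182 x -19.513585464283548 19.301238824130902 y -10.918343440511682 11.030852485552982 rows 239 274
-50 169 x -18.89633007653818 18.82108196878819 y -10.776476865896976 2.941708236406436 rows 235 258
-45 163 x -18.913693479771418 18.937130479492996 y -10.462721756531142 10.825559813112035 rows 231 264
-40 139 x -18.866920562337437 18.75922430183448 y -10.52266188794065 3.0791017323379943 rows 227 250
-35 124 x -18.868622902994026 18.775061074397616 y -10.467016543927894 11.195414392491658 rows 223 255
-30 137 x -18.76155919220261 18.701366596673523 y -10.578032520123175 11.001524184724277 rows 220 253
-25 19 x -17.77350769430587 17.74538428450841 y -10.166278282899674 -8.018256982176803 rows 220 222
```

View pics/w4b.png

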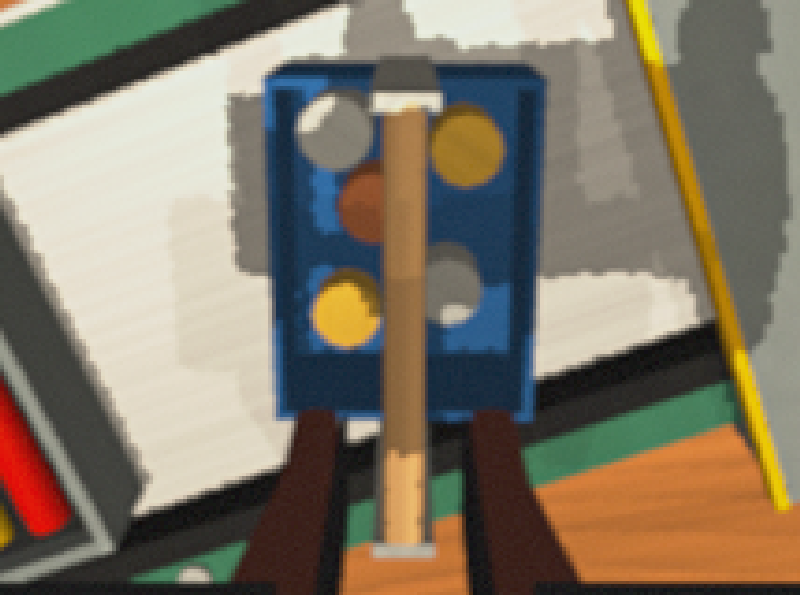

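>>> {"fn": "drive_tool", "kwargs": {"steps": [[0,0,0,0,0,0,60],[0,0,0,0,0,0,60],[0,0,0,0,0,0,60],[0,0,0,0,0,0,60],[0,0,0,0,0,0,60],[0,0,15,0,0,0,60],[0,0,20,0,0,0,60],[0,0,20,0,0,0,60],[0,0,16,0,0,0,60],[0,0,12,0,0,0,60],[0,0,8,0,0,0,60],[0,0,0,0,0,0,60]]}}

```text
clock: 11.95
tcp_pos: [504.6, -31.8, 87.0]
eef_rot: [-2.418, -2.003, 0.002]
force: [-0.1, 0.1, -0.1]
finger_gap: 59.8
```

>>> {"fn": "drive_tool", "kwargs": {"steps": [[0,0,0,0,0,0,0],[0,0,0,0,0,0,0],[0,0,0,0,0,0,0],[0,0,0,0,0,0,0],[0,0,0,0,0,0,0],[0,0,0,0,0,0,0],[0,0,0,0,0,0,0],[0,0,0,0,0,0,0],[0,0,0,0,0,0,0]]}}

```text
clock: 12.85
tcp_pos: [505.2, -31.9, 88.2]
eef_rot: [2.419, 2.004, 0.0]
force: [1.0, 0.1, -0.7]
finger_gap: 9.5
```

Gripped at the bar's 10 mm width. The fingers turned out about 33 mm shorter than the reported TCP implies. Lifting.

>>> {"fn": "drive_tool", "kwargs": {"steps": [[0,0,-4,0,0,0,0],[0,0,-10,0,0,0,0],[0,0,-20,0,0,0,0],[0,0,-20,0,0,0,0],[0,0,-20,0,0,0,0],[0,0,-20,0,0,0,0],[0,0,-14,0,0,0,0],[0,0,-6,0,0,0,0],[0,0,0,0,0,0,0],[0,0,0,0,0,0,0]]}}

```text
clock: 13.85
tcp_pos: [504.9, -31.9, 201.3]
eef_rot: [-2.418, -2.004, 0.002]
force: [0.3, -0.1, -3.2]
finger_gap: 9.9
```

```bash
python3 - <<'E'
from h import *
c=snap('wrist','w5');P=cloud(c);s,R=st()
Q=(P-s['tcp_pos'])@R
m=(abs(Q[...,0])<8)&(abs(Q[...,1])<80)&(Q[...,2]>-55)&(Q[...,2]<-30)&(abs(Q[...,1])>13)
q=Q[m];print(len(q),np.percentile(q[:,2],[5,50,95]),q[:,1].min(),q[:,1].max(),np.median(q[:,0]))
togo([380,200,201],-14.8)
E
```

```text
t 13.9 tcp [504.7 -31.9 200.9] yaw 79.28 z [-0.002  0.    -1.   ] F [ 0.3 -0.  -3.3] T [-0.02 -0.01 -0.03] gap 9.7
2442 [-50.04042934 -48.95809039 -41.31822896] -57.6524067684735 61.30643237807042 0.2060244295214797
t 13.9 tcp [504.7 -31.9 200.9] yaw 79.28 z [-0.002  0.    -1.   ] F [ 0.3 -0.  -3.3] T [-0.02 -0.01 -0.03] gap 9.7
tool shift to go [ 2.046e+02 -1.657e+02  2.000e-01]
turn units 11.76 shift after turn [-179.8 -192.3    0.3]
```

View pics/w5.png

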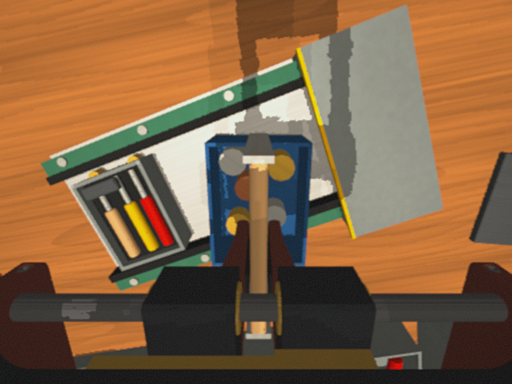

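>>> {"fn": "drive_tool", "kwargs": {"steps": [[8,-7,0,0,0,0,0],[16,-13,0,0,0,0,0],[24,-20,0,0,0,0,0],[27,-22,0,0,0,0,0],[27,-22,0,0,0,0,0],[27,-22,0,0,0,0,0],[27,-21,0,0,0,0,0],[24,-19,0,0,0,0,0],[16,-13,0,0,0,0,0],[8,-7,0,0,0,0,0]]}}

```text
clock: 14.9
tcp_pos: [378.4, 200.9, 201.8]
eef_rot: [-2.416, -2.007, 0.001]
force: [0.8, -1.3, -2.8]
finger_gap: 9.8
```

>>> {"fn": "drive_tool", "kwargs": {"steps": [[0,0,0,0,0,0.3,0],[0,0,0,0,0,0.6,0],[0,0,0,0,0,0.8,0],[0,0,0,0,0,0.8,0],[0,0,0,0,0,0.8,0],[0,0,0,0,0,0.8,0],[0,0,0,0,0,0.8,0],[0,0,0,0,0,0.8,0],[0,0,0,0,0,0.8,0],[0,0,0,0,0,0.8,0],[0,0,0,0,0,0.8,0],[0,0,0,0,0,0.8,0],[0,0,0,0,0,0.8,0],[0,0,0,0,0,0.8,0],[0,0,0,0,0,0.7,0],[0,0,0,0,0,0.56,0],[0,0,0,0,0,0,0]]}}

```text
clock: 16.6
tcp_pos: [379.8, 199.1, 201.8]
eef_rot: [3.115, -0.406, -0.001]
force: [-0.6, 0.4, -2.5]
finger_gap: 9.6
```

```bash
python3 - <<'E'
from h import *
togo([405.8,430.2,201],-14.8)
E
```

```text
t 16.6 tcp [379.8 199.1 201.8] yaw -14.86 z [-0.001 -0.    -1.   ] F [-0.6  0.4 -2.5] T [-0.06  0.07 -0.01] gap 9.6
tool shift to go [ -34.2 -230.1    0.7]
turn units -0.01 shift after turn [ -33.9 -230.1    0.7]
```

>>> {"fn": "drive_tool", "kwargs": {"steps": [[-2,-10,0,0,0,0,0],[-4,-20,0,0,0,0,0],[-4,-28,0,0,0,0,0],[-4,-28,0,0,0,0,0],[-4,-28,0,0,0,0,0],[-4,-28,0,0,0,0,0],[-4,-28,0,0,0,0,0],[-4,-28,0,0,0,0,0],[-2,-20,0,0,0,0,0],[-2,-14,0,0,0,0,0],[0,0,0,0,0,0,0],[0,0,0,0,0,0,0]]}}

```text
clock: 17.8
tcp_pos: [406.0, 432.5, 201.6]
eef_rot: [3.115, -0.402, -0.001]
force: [-0.4, -0.6, -2.3]
finger_gap: 9.8
```

```bash
python3 - <<'E'
from h import *
np.set_printoptions(precision=1,suppress=True)
c=snap('wrist','w6');togo([517,400.8,201],-14.8)
P=cloud(c);z=P[...,2]
a=np.radians(-14.8);h=np.array([np.cos(a),np.sin(a)]);l=np.array([-h[1],h[0]])
D=P[...,:2]-np.array([517,400.8]);u=D@h;v=D@l
m=(z>190)&(z<232)&(abs(v)<60)&(u>-60)&(u<60)
for lo in range(-60,60,15):
    for sg in(-1,1):
        k=m&(u>=lo)&(u<lo+15)&(v*sg>0)
        if k.sum(): print(lo,sg,k.sum(),'v',np.percentile(v[k],[5,50,95]),'z',np.percentile(z[k],[5,50,95]),'umin',u[k].min())
for n in('hook_seat','hook_tips'):
    for q in mark_of('wrist',n)[:2]: print(n,q,at_z(c,q['pixel'],200 if n=='hook_seat' else 222))
c2=snap('scene','s6');cv2.imwrite('pics/s6b.png',cv2.resize(c2['color'][90:210,270:430,::-1],(800,600),interpolation=cv2.INTER_CUBIC))
E
```

```text
t 17.85 tcp [406.2 432.1 202. ] yaw -14.76 z [-0. -0. -1.] F [-0.5  0.  -3.4] T [-0.1  0.1 -0. ] gap 9.6
tool shift to go [115.1   2.    0.9]
turn units 0.01 shift after turn [115.1   2.    0.9]
-45 -1 396 v [-37.7 -32.7 -32. ] z [194.6 210.4 223.4] umin -41.42068737776305
-45 1 498 v [36.  41.  43.6] z [195.9 216.1 223.7] umin -40.8365792000633
-30 -1 264 v [-40.1 -34.1 -32.3] z [194.2 200.6 201.8] umin -29.88244296808619
-30 1 198 v [36.6 41.7 43.5] z [195.4 201.  202. ] umin -29.924728736335787
-15 -1 265 v [-40.3 -34.6 -32.6] z [194.5 200.6 201.8] umin -14.962451320096422
-15 1 299 v [35.2 39.8 43.2] z [195.1 200.8 202. ] umin -14.932439561749852
0 -1 264 v [-40.2 -34.7 -32.7] z [194.2 200.7 201.8] umin 0.026685737293499507
0 1 288 v [35.3 40.  43. ] z [194.3 200.8 201.9] umin 0.05195328970369981
15 -1 268 v [-40.7 -34.7 -33. ] z [193.9 200.7 201.9] umin 15.018821400314275
15 1 269 v [35.4 39.7 42.8] z [195.9 200.9 201.9] umin 15.10944437953562
30 -1 276 v [-41.  -34.9 -33.1] z [193.9 200.6 201.8] umin 30.04231035403952
30 1 287 v [34.7 39.5 42.6] z [194.7 200.9 202.1] umin 30.00186369378322
45 -1 153 v [-40.9 -34.2 -33.4] z [194.1 199.9 201.5] umin 45.2713202815538
45 1 290 v [34.7 39.1 42.4] z [194.  200.9 201.9] umin 45.059856148619595
hook_seat {'pixel': [222.4, 414.1], 'conf': 0.67} [519.8 400.4 200. ]
hook_tips {'pixel': [131.4, 284.0], 'conf': 0.7} [439.1 493.5 222. ]
```

View pics/w6.png

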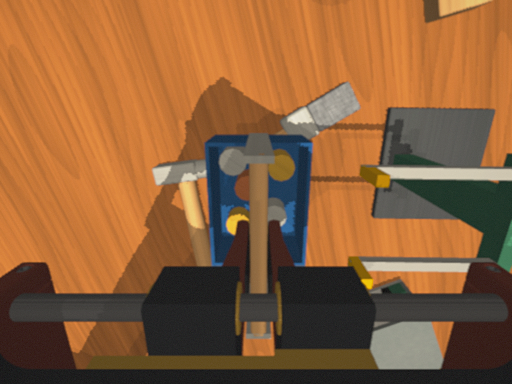

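View pics/s6b.png

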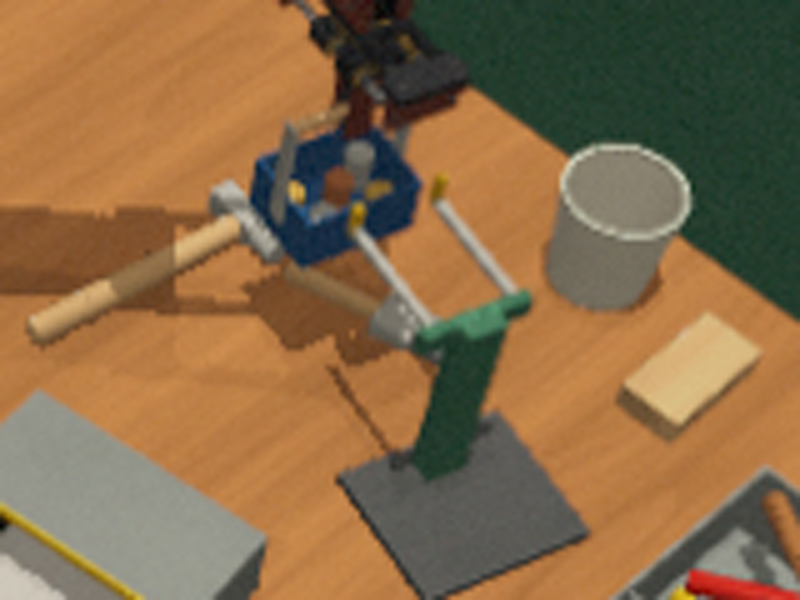

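>>> {"fn": "drive_tool", "kwargs": {"steps": [[5,0,0,0,0,0,0],[10,0,0,0,0,0,0],[12,0,0,0,0,0,0],[12,0,0,0,0,0,0],[12,0,0,0,0,0,0],[12,0,0,0,0,0,0],[12,0,0,0,0,0,0],[12,0,0,0,0,0,0],[12,0,0,0,0,0,0],[10,0,0,0,0,0,0],[6,0,0,0,0,0,0],[0,0,0,0,0,0,0],[0,0,0,0,0,0,0]]}}

```text
clock: 19.3
tcp_pos: [517.4, 403.1, 202.2]
eef_rot: [-3.115, 0.404, 0.001]
force: [0.2, 0.0, -3.1]
finger_gap: 9.6
```

```bash
python3 - <<'E'
from h import *
c=snap('wrist','w7');togo([517,400.8,201],-14.8)
c2=snap('scene','s7');cv2.imwrite('pics/s7b.png',cv2.resize(c2['color'][90:210,270:430,::-1],(800,600),interpolation=cv2.INTER_CUBIC))
E
```

```text
t 19.35 tcp [517.2 403.2 202.3] yaw -14.77 z [-0.  0. -1.] F [ 0.2  0.3 -2.8] T [-0.09  0.03 -0.03] gap 10.1
tool shift to go [0.4 2.4 1.3]
turn units 0.0 shift after turn [0.4 2.4 1.3]
```

View pics/w7.png

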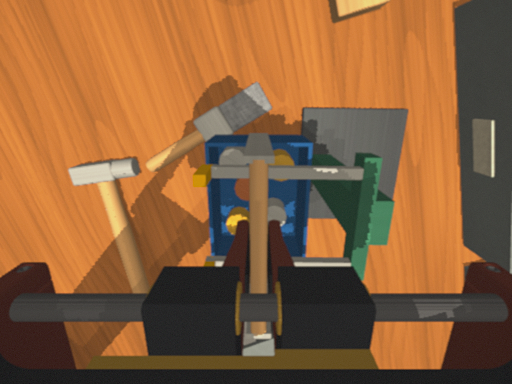

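View pics/s7b.png

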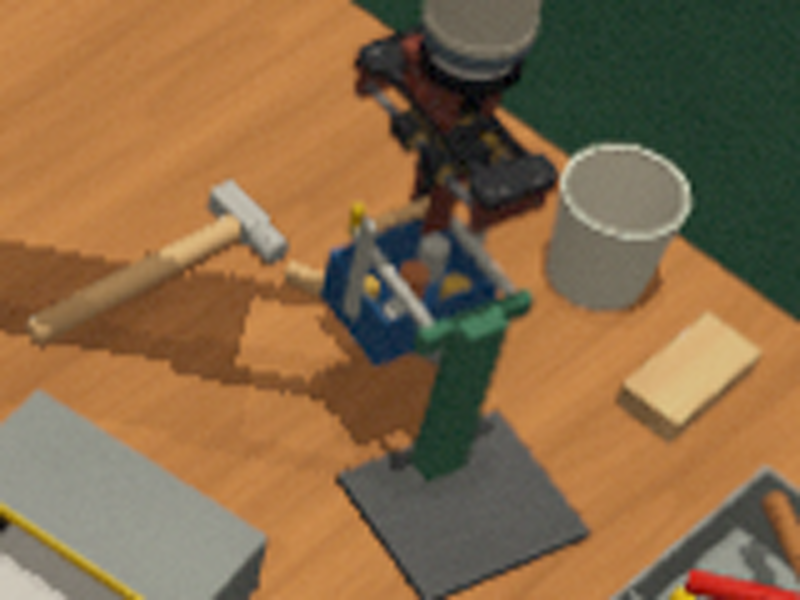

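>>> {"fn": "drive_tool", "kwargs": {"steps": [[0,0,6,0,0,0,0],[0,0,10,0,0,0,0],[0,0,10,0,0,0,0],[0,0,6,0,0,0,0],[0,0,3,0,0,0,0],[0,0,2,0,0,0,0],[0,0,0,0,0,0,0]]}}

```text
clock: 20.1
tcp_pos: [517.5, 402.9, 165.1]
eef_rot: [3.115, -0.405, -0.0]
force: [0.3, 0.2, -4.1]
finger_gap: 10.0
```

>>> {"fn": "drive_tool", "kwargs": {"steps": [[0,0,1,0,0,0,0],[0,0,1,0,0,0,0],[0,0,0,0,0,0,0]]}}

```text
clock: 20.4
tcp_pos: [517.6, 403.0, 163.3]
eef_rot: [-3.115, 0.405, -0.0]
force: [-1.3, -0.5, -2.6]
finger_gap: 9.9
```

>>> {"fn": "drive_tool", "kwargs": {"steps": [[0,0,1,0,0,0,0],[0,0,1,0,0,0,0],[0,0,0,0,0,0,0]]}}

```text
clock: 20.7
tcp_pos: [517.7, 403.1, 162.3]
eef_rot: [-3.115, 0.404, -0.002]
force: [-0.7, -0.7, 2.2]
finger_gap: 9.7
```

```bash
python3 - <<'E'
from h import *
st()
E
```

```text
t 20.7 tcp [517.7 403.1 162.3] yaw -14.8 z [ 0.001  0.001 -1.   ] F [-0.7 -0.7  2.2] T [-0.2   0.23 -0.05] gap 9.7
```

>>> {"fn": "drive_tool", "kwargs": {"steps": [[0,0,0,0,0,0,14],[0,0,0,0,0,0,20],[0,0,0,0,0,0,30],[0,0,0,0,0,0,40],[0,0,0,0,0,0,40],[0,0,0,0,0,0,40],[0,0,0,0,0,0,40]]}}

```text
clock: 21.4
tcp_pos: [517.5, 403.0, 161.2]
eef_rot: [3.115, -0.405, -0.0]
force: [0.2, 0.1, 0.0]
finger_gap: 39.9
```

```bash
python3 - <<'E'
from h import *
st()
c=snap('wrist','w8')
c2=snap('scene','s8');cv2.imwrite('pics/s8b.png',cv2.resize(c2['color'][90:210,270:430,::-1],(800,600),interpolation=cv2.INTER_CUBIC))
E
```

```text
t 21.4 tcp [517.5 403.  161.2] yaw -14.8 z [-0. -0. -1.] F [0.2 0.1 0. ] T [-0.09  0.05  0.01] gap 39.9
```

View pics/w8.png

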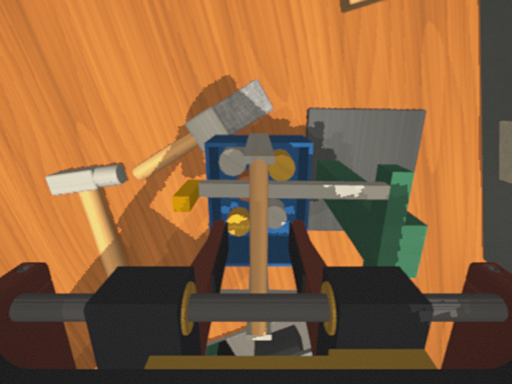

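View pics/s8b.png

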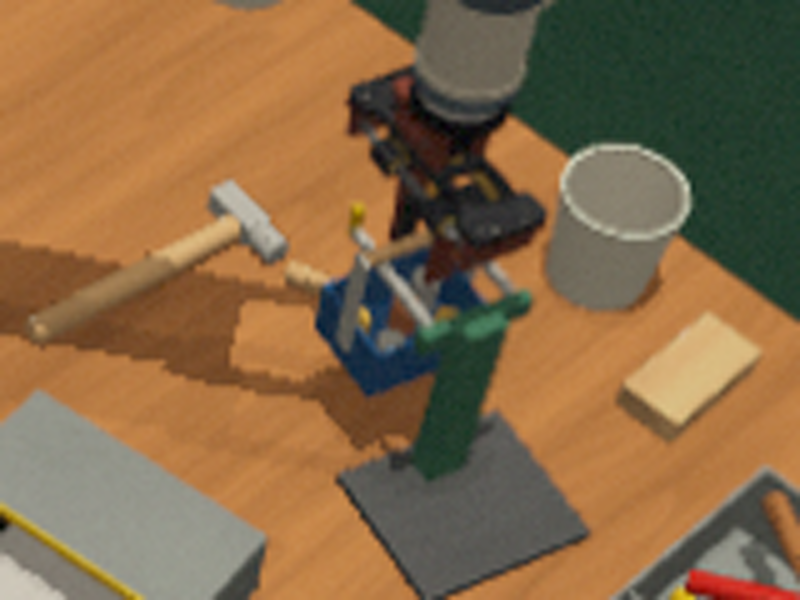

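>>> {"fn": "drive_tool", "kwargs": {"steps": [[0,0,-5,0,0,0,40],[0,0,-10,0,0,0,40],[0,0,-20,0,0,0,40],[0,0,-25,0,0,0,40],[0,0,-20,0,0,0,40],[0,0,-10,0,0,0,40],[0,0,0,0,0,0,40]]}}

```text
clock: 22.2
tcp_pos: [518.1, 403.4, 253.9]
eef_rot: [-3.113, 0.404, -0.005]
force: [-0.4, -0.0, 0.0]
finger_gap: 39.7
```

```bash
python3 - <<'E'
from h import *
s,R=st();print(s['q'])
c=snap('wrist','w9')
togo([552.3,-308.7,200],9.6)
E
```

```text
t 22.2 tcp [518.1 403.4 253.9] yaw -14.8 z [ 0.003  0.002 -1.   ] F [-0.4 -0.   0. ] T [-0.07  0.09  0.03] gap 39.7
[6.09758176e-01 2.65264096e-01 9.42202439e-01 1.50181606e-05
 1.92996638e+00 8.68021903e-01]
t 22.25 tcp [517.8 403.2 252. ] yaw -14.79 z [ 0.001  0.001 -1.   ] F [0.9 0.3 0.4] T [-0.05  0.08  0.03] gap 39.8
tool shift to go [215.1 679.6  51.4]
turn units -3.05 shift after turn [-84.8 707.8  51.1]
```

View pics/w9.png

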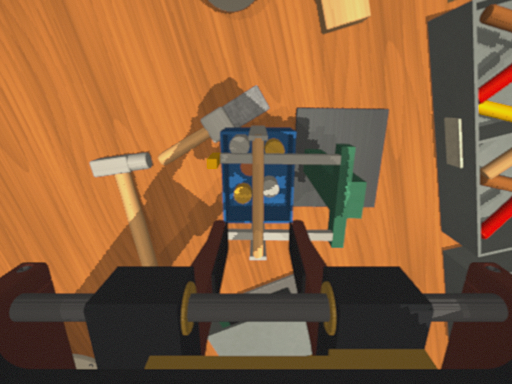

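>>> {"fn": "drive_tool", "kwargs": {"steps": [[0,0,0,0,0,-0.75,40],[0,0,0,0,0,-0.8,0],[0,0,0,0,0,-0.8,0],[0,0,0,0,0,-0.7,0],[-1,12,0,0,0,0,0],[-3,22,0,0,0,0,0],[-4,32,0,0,0,0,0],[-4,34,0,0,0,0,0],[-4,34,0,0,0,0,0],[-4,34,0,0,0,0,0],[-4,34,0,0,0,0,0],[-4,34,0,0,0,0,0],[-4,34,0,0,0,0,0],[-4,34,0,0,0,0,0],[-4,34,0,0,0,0,0],[-4,34,0,0,0,0,0],[-4,34,0,0,0,0,0],[-4,34,0,0,0,0,0],[-4,34,0,0,0,0,0],[-4,34,0,0,0,0,0]]}}

```text
clock: 24.25
tcp_pos: [542.2, -109.8, 250.2]
eef_rot: [-3.131, -0.257, 0.002]
force: [0.5, 0.3, -0.3]
finger_gap: 0.5
```

```bash
python3 - <<'E'
from h import *
togo([552.3,-308.7,180],9.6)
E
```

```text
t 24.25 tcp [ 542.2 -109.8  250.2] yaw 9.4 z [-0.001  0.    -1.   ] F [ 0.5  0.3 -0.3] T [-0.03  0.04  0.02] gap 0.5
tool shift to go [-22.5 197.9  70.2]
turn units -0.02 shift after turn [-23.1 197.8  70.2]
```

>>> {"fn": "drive_tool", "kwargs": {"steps": [[-3,34,0,0,0,-0.02,0],[-4,34,10,0,0,0,0],[-4,34,20,0,0,0,0],[-4,34,20,0,0,0,0],[-4,30,20,0,0,0,0],[-3,20,0,0,0,0,0],[0,8,0,0,0,0,0],[0,0,0,0,0,0,0],[0,0,0,0,0,0,0]]}}

```text
clock: 25.15
tcp_pos: [554.9, -302.1, 182.9]
eef_rot: [3.129, 0.268, 0.003]
force: [-0.5, 0.8, 0.3]
finger_gap: 0.1
```

```bash
python3 - <<'E'
from h import *
np.set_printoptions(precision=1,suppress=True)
c=snap('wrist','w10');s,R=st();P=cloud(c);z=P[...,2]
print('cam',-c['R'].T@c['t'])
for n,zz in(('tray_rear',29),('hood_mouth',74),('tray',6)):
    for q in mark_of('wrist',n)[:2]: print(n,q,at_z(c,q['pixel'],zz))
m=(z>46)&(z<57)&(abs(P[...,0]-537)<90)&(abs(P[...,1]+215)<75)
q=P[m];r=cv2.minAreaRect(q[:,:2].astype(np.float32));print(len(q),r)
c=capture('top');P=cloud(c);z=P[...,2]
m=(z>46)&(z<57)&(abs(P[...,0]-537)<90)&(abs(P[...,1]+215)<75)
E
```

```text
t 25.2 tcp [ 554.9 -301.9  182.9] yaw 9.82 z [ 0. -0. -1.] F [-0.3 -0.2 -0.1] T [-0.1  0.1  0. ] gap 0.8
cam [ 541.4 -219.4  367.5]
tray_rear {'pixel': [139.1, 258.6], 'conf': 0.91} [ 549.8 -262.7   29. ]
tray {'pixel': [99.4, 256.0], 'conf': 0.8} [ 538.6 -217.1    6. ]
4879 ((537.5098876953125, -213.84303283691406), (136.49046325683594, 99.68982696533203), 9.82931900024414)
```

View pics/w10.png

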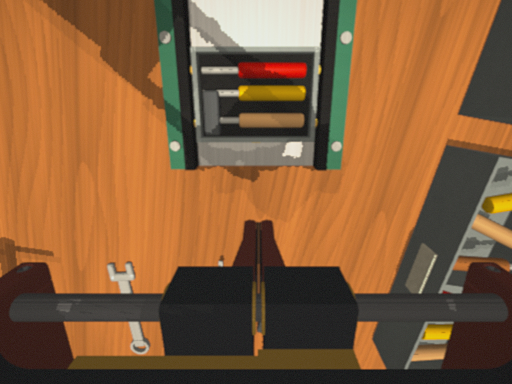

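>>> {"fn": "drive_tool", "kwargs": {"steps": [[-1,0,15,0,0,0,0],[-1,0,25,0,0,0,0],[0,0,25,0,0,0,0],[0,0,25,0,0,0,0],[0,0,25,0,0,0,0],[0,0,25,0,0,0,0],[0,0,18,0,0,0,0],[0,0,12,0,0,0,0],[0,0,8,0,0,0,0],[0,0,6,0,0,0,0],[0,0,0,0,0,0,0],[0,0,0,0,0,0,0]]}}

```text
clock: 26.6
tcp_pos: [552.7, -303.4, -1.9]
eef_rot: [3.129, 0.267, 0.002]
force: [-0.2, 0.3, 1.3]
finger_gap: 0.5
```

```bash
python3 - <<'E'
from h import *
np.set_printoptions(precision=1,suppress=True)
c=snap('wrist','w11');s,R=st();P=cloud(c);col=c['color'].astype(int)
Q=(P-s['tcp_pos'])@R
m=(abs(Q[...,0])<20)&(abs(Q[...,1])<14)&(Q[...,2]>-60)
print('tip z tool',np.percentile(Q[m][:,2],[95,99,100]),'x',Q[m][:,0].min(),Q[m][:,0].max(),'y',Q[m][:,1].min())
z=P[...,2]
m=(z>46)&(z<57)&(abs(P[...,0]-537)<90)&(abs(P[...,1]+215)<75)
q=P[m];r=cv2.minAreaRect(q[:,:2].astype(np.float32));print(r)
ctr=np.array(r[0]);print('tray centre rel tool',(np.array([*ctr,s['tcp_pos'][2]])-s['tcp_pos'])@R)
g=(z>28)&(z<40)&(col[...,1]>col[...,0]+12)&(P[...,1]<40)
G=Q[g]
for sg in(-1,1):
    k=G[(G[:,0]*sg>60)&(G[:,0]*sg<125)]
    f=cv2.fitLine(k[:,:2].astype(np.float32),cv2.DIST_HUBER,0,.01,.01).ravel(); print('guide',sg,len(k),f,'drift per mm',f[0]/f[1],'x at y=0',f[2]-f[3]*f[0]/f[1],np.percentile(k[:,0],[3,97]))
E
```

```text
t 26.65 tcp [ 552.8 -303.5   -1.7] yaw 9.76 z [ 0. -0. -1.] F [ 0.2 -0.2  0.6] T [-0.1  0.   0. ] gap 0.2
tip z tool [-2.4 -1.9 -1.1] x -19.99060885931469 19.997988160785013 y -13.97394822385002
((538.9000244140625, -221.8460693359375), (137.74363708496094, 85.66120910644531), 9.652173042297363)
tray centre rel tool [  0.1 -82.8  -0.1]
guide -1 6523 [   0.     1.  -100.2  -78.1] drift per mm 0.0026989803 x at y=0 -100.00793 [-108.2  -92.4]
guide 1 6503 [  0.   -1.  100.4 -77.8] drift per mm -0.005768319 x at y=0 99.902565 [ 89.2 108.4]
```

View pics/w11.png

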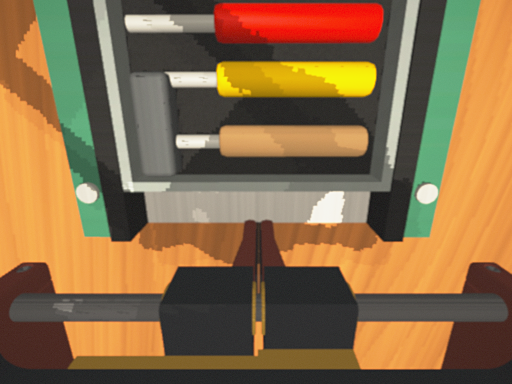

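>>> {"fn": "drive_tool", "kwargs": {"steps": [[0,-5,0,0,0,0,0],[0,-7,0,0,0,0,0],[0,-6,0,0,0,0,0],[0,-3,0,0,0,0,0],[0,-2,0,0,0,0,0],[0,-2,0,0,0,0,0],[0,-2,0,0,0,0,0],[0,-2,0,0,0,0,0],[0,-2,0,0,0,0,0],[0,-2,0,0,0,0,0]]}}

```text
clock: 27.65
tcp_pos: [546.7, -271.2, -2.8]
eef_rot: [3.129, 0.267, 0.0]
force: [0.3, -2.3, -1.1]
finger_gap: 0.4
```

>>> {"fn": "drive_tool", "kwargs": {"steps": [[0,-2,0,0,0,0,0],[0,-3,0,0,0,0,0],[0,-3,0,0,0,0,0],[0,-3,0,0,0,0,0],[0,-3,0,0,0,0,0]]}}

```text
clock: 28.15
tcp_pos: [544.3, -256.6, -2.8]
eef_rot: [3.13, 0.267, -0.0]
force: [1.5, -2.5, -1.9]
finger_gap: 0.3
```

>>> {"fn": "drive_tool", "kwargs": {"steps": [[0,-4,0,0,0,0,0],[0,-4,0,0,0,0,0],[0,-4,0,0,0,0,0],[0,-4,0,0,0,0,0],[0,-4,0,0,0,0,0],[0,-4,0,0,0,0,0],[0,-4,0,0,0,0,0],[0,-4,0,0,0,0,0],[0,-4,0,0,0,0,0],[0,-4,0,0,0,0,0],[0,-4,0,0,0,0,0],[0,-4,0,0,0,0,0],[0,-4,0,0,0,0,0],[0,-4,0,0,0,0,0],[0,-4,0,0,0,0,0]]}}

```text
clock: 29.65
tcp_pos: [534.1, -197.4, -2.8]
eef_rot: [3.13, 0.267, -0.0]
force: [1.3, -2.9, -1.2]
finger_gap: 0.9
```

```bash
python3 - <<'E'
from h import *
np.set_printoptions(precision=1,suppress=True)
c=snap('wrist','w12');s,R=st()
print('F tool',R.T@s['force'])
E
```

```text
t 29.7 tcp [ 534.  -196.8   -2.7] yaw 9.78 z [-0.  0. -1.] F [-1.  -0.  -0.7] T [-0.1  0.   0.1] gap 0.4
F tool [-1.  -0.1  0.7]
```

View pics/w12.png

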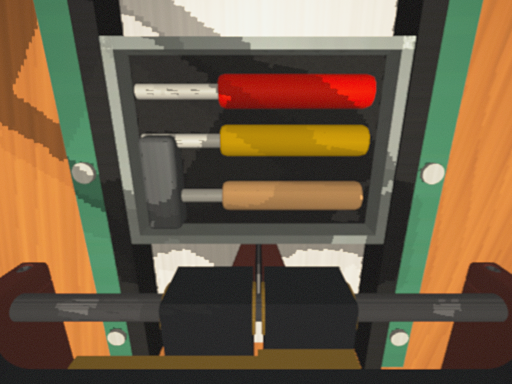

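>>> {"fn": "drive_tool", "kwargs": {"steps": [[0,-4,0,0,0,0,0],[0,-4,0,0,0,0,0],[0,-4,0,0,0,0,0],[0,-4,0,0,0,0,0],[0,-4,0,0,0,0,0],[0,-4,0,0,0,0,0],[0,-4,0,0,0,0,0],[0,-4,0,0,0,0,0],[0,-4,0,0,0,0,0],[0,-4,0,0,0,0,0],[0,-4,0,0,0,0,0],[0,-4,0,0,0,0,0],[0,-4,0,0,0,0,0],[0,-4,0,0,0,0,0],[0,-4,0,0,0,0,0],[0,-4,0,0,0,0,0]]}}

```text
clock: 31.3
tcp_pos: [523.2, -134.3, -2.7]
eef_rot: [3.13, 0.267, 0.0]
force: [0.2, -2.4, -1.9]
finger_gap: 0.5
```

>>> {"fn": "drive_tool", "kwargs": {"steps": [[0,-4,0,0,0,0,0],[0,-4,0,0,0,0,0],[0,-4,0,0,0,0,0],[0,-4,0,0,0,0,0],[0,-4,0,0,0,0,0],[0,-4,0,0,0,0,0],[0,-4,0,0,0,0,0],[0,-4,0,0,0,0,0],[0,-4,0,0,0,0,0],[0,-4,0,0,0,0,0],[0,-4,0,0,0,0,0],[0,-4,0,0,0,0,0],[0,-4,0,0,0,0,0],[0,-4,0,0,0,0,0],[0,-4,0,0,0,0,0]]}}

```text
clock: 32.8
tcp_pos: [513.1, -75.2, -2.8]
eef_rot: [3.13, 0.267, 0.0]
force: [1.4, -2.7, -1.0]
finger_gap: 0.3
```

```bash
python3 - <<'E'
from h import *
np.set_printoptions(precision=1,suppress=True)
c=snap('wrist','w13');s,R=st()
P=cloud(c);z=P[...,2];col=c['color'].astype(int)
m=(z>46)&(z<57)&(abs(P[...,0]-513)<90)&(abs(P[...,1]+25)<75)
q=(P[m]-s['tcp_pos'])@R;r=cv2.minAreaRect(q[:,:2].astype(np.float32));print('tray in tool',r)
m=(col[...,0]>130)&(col[...,1]>100)&(col[...,2]<70)&(z>64)&(z<82)
q=(P[m]-s['tcp_pos'])@R;print('mouth edge tool',len(q),q.mean(0) if len(q) else 0)
E
```

```text
t 32.85 tcp [513.  -74.6  -2.7] yaw 9.78 z [-0.  0. -1.] F [-0.1 -2.   0.7] T [-0.4  0.1 -0. ] gap 0.5
tray in tool ((0.4846649169921875, -59.2849235534668), (137.7772674560547, 102.39105987548828), 0.04119661822915077)
mouth edge tool 0 0
```

View pics/w13.png

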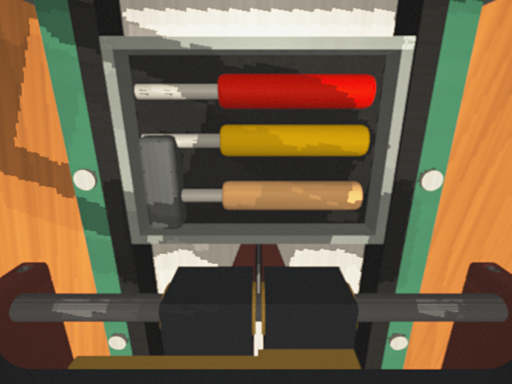

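>>> {"fn": "drive_tool", "kwargs": {"steps": [[0,-4,0,0,0,0,0],[0,-4,0,0,0,0,0],[0,-4,0,0,0,0,0],[0,-4,0,0,0,0,0],[0,-4,0,0,0,0,0],[0,-3,0,0,0,0,0],[0,-2,0,0,0,0,0],[0,-2,0,0,0,0,0]]}}

```text
clock: 33.65
tcp_pos: [508.5, -48.8, -2.7]
eef_rot: [3.13, 0.268, 0.0]
force: [0.3, -3.6, -0.6]
finger_gap: 0.4
```

>>> {"fn": "drive_tool", "kwargs": {"steps": [[0,-2,0,0,0,0,0],[0,-2,0,0,0,0,0],[0,-2,0,0,0,0,0],[0,-2,0,0,0,0,0]]}}

```text
clock: 34.05
tcp_pos: [507.2, -40.9, -2.7]
eef_rot: [3.13, 0.267, 0.0]
force: [1.3, -4.7, 0.3]
finger_gap: 0.4
```

>>> {"fn": "drive_tool", "kwargs": {"steps": [[0,-2,0,0,0,0,0],[0,-2,0,0,0,0,0],[0,-2,0,0,0,0,0]]}}

```text
clock: 34.35
tcp_pos: [506.2, -35.0, -2.7]
eef_rot: [3.13, 0.267, 0.0]
force: [0.4, -3.6, 2.5]
finger_gap: 0.7
```

>>> {"fn": "drive_tool", "kwargs": {"steps": [[0,-2,0,0,0,0,0],[0,-2,0,0,0,0,0]]}}

```text
clock: 34.55
tcp_pos: [505.5, -31.0, -2.7]
eef_rot: [3.13, 0.267, 0.0]
force: [0.2, -5.2, 3.1]
finger_gap: 0.9
```

>>> {"fn": "drive_tool", "kwargs": {"steps": [[0,-2,0,0,0,0,0],[0,-2,0,0,0,0,0]]}}

```text
clock: 34.75
tcp_pos: [504.8, -27.1, -2.7]
eef_rot: [3.13, 0.267, 0.0]
force: [1.6, -5.7, 3.3]
finger_gap: 0.6
```

>>> {"fn": "drive_tool", "kwargs": {"steps": [[0,-2,0,0,0,0,0],[0,-2,0,0,0,0,0]]}}

```text
clock: 34.95
tcp_pos: [504.2, -23.1, -2.7]
eef_rot: [3.13, 0.267, 0.0]
force: [0.3, -7.0, 3.4]
finger_gap: -0.1
```

>>> {"fn": "drive_tool", "kwargs": {"steps": [[0,-2,0,0,0,0,0],[0,-2,0,0,0,0,0]]}}

```text
clock: 35.15
tcp_pos: [503.4, -19.2, -2.7]
eef_rot: [3.13, 0.267, 0.0]
force: [0.3, -5.7, 2.4]
finger_gap: 0.9
```

>>> {"fn": "drive_tool", "kwargs": {"steps": [[0,-1,0,0,0,0,0],[0,-1,0,0,0,0,0]]}}

```text
clock: 35.35
tcp_pos: [503.1, -17.3, -2.7]
eef_rot: [3.13, 0.267, 0.0]
force: [1.3, -2.8, -0.5]
finger_gap: -0.0
```

>>> {"fn": "drive_tool", "kwargs": {"steps": [[0,-1,0,0,0,0,0],[0,-1,0,0,0,0,0]]}}

```text
clock: 35.55
tcp_pos: [502.8, -15.4, -2.7]
eef_rot: [3.13, 0.267, 0.0]
force: [1.2, -4.4, 3.2]
finger_gap: 0.4
```

>>> {"fn": "drive_tool", "kwargs": {"steps": [[0,-1,0,0,0,0,0],[0,-1,0,0,0,0,0]]}}

```text
clock: 35.75
tcp_pos: [502.4, -13.4, -2.7]
eef_rot: [3.13, 0.267, 0.0]
force: [0.3, -6.8, 3.7]
finger_gap: 0.4
```

```bash
python3 - <<'E'
from h import *
np.set_printoptions(precision=1,suppress=True)
c=snap('wrist','w14');s,R=st();print(R.T@s['force'])
P=cloud(c);z=P[...,2]
m=(z>46)&(z<57)&(abs(P[...,0]-500)<90)&(P[...,1]<60)
q=(P[m]-s['tcp_pos'])@R;r=cv2.minAreaRect(q[:,:2].astype(np.float32));print('tray in tool',r)
E
```

```text
t 35.8 tcp [502.4 -13.2  -2.7] yaw 9.77 z [ 0.  0. -1.] F [ 0.3 -4.3  1.7] T [-0.7 -0.1  0.1] gap 0.3
[-0.4  4.3 -1.7]
tray in tool ((0.7472381591796875, -33.4791374206543), (137.37852478027344, 49.96089172363281), 0.04405377060174942)
```

View pics/w14.png

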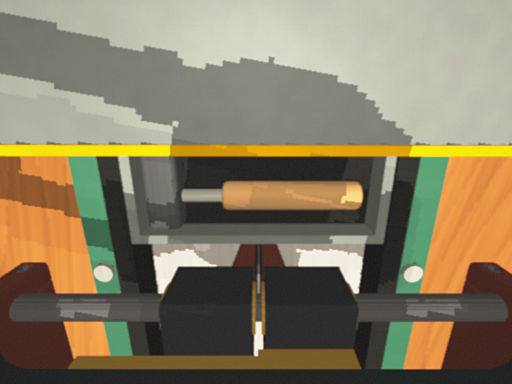

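>>> {"fn": "drive_tool", "kwargs": {"steps": [[0,-1,0,0,0,0,0],[0,-1,0,0,0,0,0],[0,-1,0,0,0,0,0]]}}

```text
clock: 36.1
tcp_pos: [502.0, -11.3, -2.7]
eef_rot: [3.129, 0.267, 0.0]
force: [1.6, -8.5, 2.7]
finger_gap: 0.3
```

>>> {"fn": "drive_tool", "kwargs": {"steps": [[0,-1,0,0,0,0,0],[0,-1,0,0,0,0,0],[0,-1,0,0,0,0,0]]}}

```text
clock: 36.4
tcp_pos: [501.5, -8.4, -2.7]
eef_rot: [3.129, 0.266, 0.0]
force: [1.6, -8.2, 1.9]
finger_gap: 0.5
```

>>> {"fn": "drive_tool", "kwargs": {"steps": [[0,-1,0,0,0,0,0],[0,-1,0,0,0,0,0],[0,-1,0,0,0,0,0]]}}

```text
clock: 36.7
tcp_pos: [501.0, -5.4, -2.7]
eef_rot: [3.129, 0.266, 0.0]
force: [0.9, -7.8, 2.0]
finger_gap: 0.6
```

>>> {"fn": "drive_tool", "kwargs": {"steps": [[0,-1,0,0,0,0,0],[0,-1,0,0,0,0,0],[0,-1,0,0,0,0,0]]}}

```text
clock: 37.0
tcp_pos: [500.4, -2.5, -2.7]
eef_rot: [3.129, 0.267, 0.0]
force: [1.5, -11.1, 2.0]
finger_gap: 0.6
```

>>> {"fn": "drive_tool", "kwargs": {"steps": [[0,-0.5,0,0,0,0,0],[0,-0.5,0,0,0,0,0]]}}

```text
clock: 37.2
tcp_pos: [500.5, -2.6, -2.7]
eef_rot: [3.127, 0.266, 0.0]
force: [2.4, -12.6, 1.9]
finger_gap: 0.4
```

>>> {"fn": "drive_tool", "kwargs": {"steps": [[0,-0.5,0,0,0,0,0],[0,0,0,0,0,0,0]]}}

```text
clock: 37.4
tcp_pos: [500.5, -2.6, -2.6]
eef_rot: [3.126, 0.265, 0.001]
force: [2.5, -13.6, 0.9]
finger_gap: 0.8
```

>>> {"fn": "drive_tool", "kwargs": {"steps": [[0,-0.5,0,0,0,0,0],[0,-0.5,0,0,0,0,0],[0,0,0,0,0,0,0],[0,0,0,0,0,0,0]]}}

```text
clock: 37.8
tcp_pos: [500.5, -2.5, -2.5]
eef_rot: [3.124, 0.264, 0.001]
force: [2.2, -16.6, 1.9]
finger_gap: 0.1
```

```bash
python3 - <<'E'
from h import *
np.set_printoptions(precision=1,suppress=True)
c=snap('wrist','w15');s,R=st();print(R.T@s['force'])
P=cloud(c);z=P[...,2]
m=(z>46)&(z<57)&(abs(P[...,0]-500)<90)&(P[...,1]<60)
q=(P[m]-s['tcp_pos'])@R;r=cv2.minAreaRect(q[:,:2].astype(np.float32));print('tray in tool',r)
E
```

```text
t 37.85 tcp [500.5  -2.5  -2.5] yaw 9.67 z [ 0. -0. -1.] F [  2.5 -15.8   1. ] T [-2.6 -0.4 -0. ] gap 0.5
[-0.2 16.  -0.9]
tray in tool ((0.6745071411132812, -26.43426513671875), (136.9868621826172, 35.522125244140625), 0.07469360530376434)
```

View pics/w15.png

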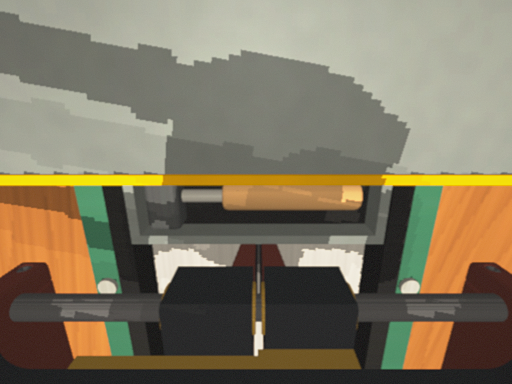

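Hard stop: the force climbed from 8 to 16 N with no further motion, about 10 mm after the plunger's resistance began. Backing off.

>>> {"fn": "drive_tool", "kwargs": {"steps": [[0,1,0,0,0,0,0],[0,2,0,0,0,0,0],[0,6,0,0,0,0,0],[0,12,0,0,0,0,0],[0,15,0,0,0,0,0],[0,8,0,0,0,0,0],[0,0,-15,0,0,0,0],[0,0,-25,0,0,0,0],[0,0,-30,0,0,0,0],[0,0,-30,0,0,0,0],[0,0,-30,0,0,0,0],[0,0,-30,0,0,0,0],[0,0,-20,0,0,0,0],[0,0,0,0,0,0,0],[0,0,0,0,0,0,0]]}}

```text
clock: 39.35
tcp_pos: [507.5, -42.4, 177.5]
eef_rot: [-3.13, -0.267, -0.001]
force: [0.3, 0.5, -1.2]
finger_gap: 0.3
```

```bash
python3 - <<'E'
from h import *
st()
c2=snap('scene','s16');cv2.imwrite('pics/s16b.png',cv2.resize(c2['color'][90:270,190:430,::-1],(800,600),interpolation=cv2.INTER_CUBIC))
c=snap('wrist','w16');P=cloud(c);z=P[...,2]
m=(z>46)&(z<57)&(abs(P[...,0]-500)<90)&(P[...,1]<80)&(P[...,1]>-60);q=P[m];print(q[:,1].min(),cv2.minAreaRect(q[:,:2].astype(np.float32)))
P=cloud(c2);z=P[...,2]
m=(z>197)&(z<222)&(P[...,1]>330)&(P[...,1]<470)&(P[...,0]>490)&(P[...,0]<545)
q=P[m];b=q[q[:,2]>205];print(b.mean(0),cv2.minAreaRect(b[:,:2].astype(np.float32)))
E
```

```text
t 39.35 tcp [507.5 -42.4 177.5] yaw 9.77 z [ 0.001  0.    -1.   ] F [ 0.3  0.5 -1.2] T [-0.08  0.09 -0.03] gap 0.3
-2.826753939216148 ((495.7984619140625, 29.551067352294922), (136.5732879638672, 42.776344299316406), 9.736705780029297)
[515.45833606 397.55210463 209.51864524] ((510.1406555175781, 400.254150390625), (120.35456848144531, 48.9984245300293), 84.36947631835938)
```

View pics/s16b.png

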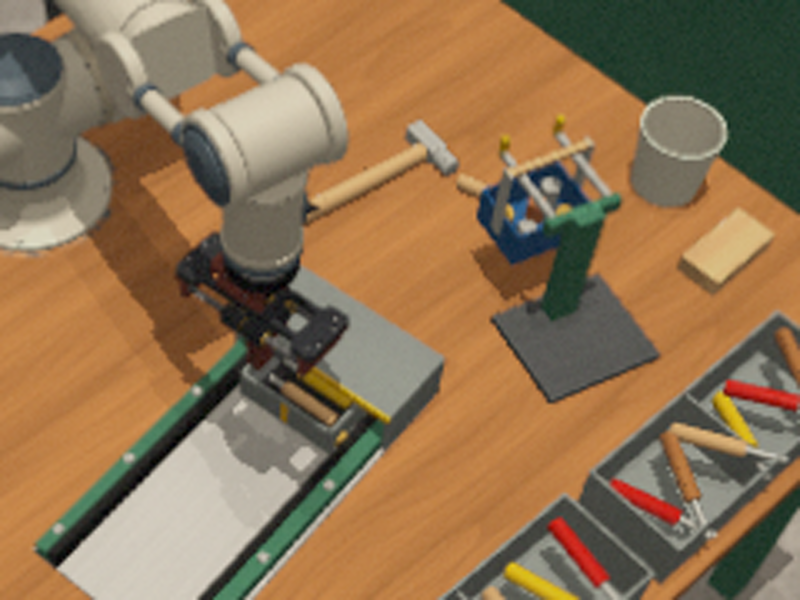

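```bash
python3 -c "
from plant import *
print(hand_in())"
```

```text
the job is handed in; nothing more can be done
None
```

The blue tote hangs by its handle on both prongs of the hook stand. The grey tray is pushed against the hidden stop, which I believe is fully in. I handed the job in at about 39 s with the arm clear of everything.

**Tote:** The first two grasps missed because the fingertips are about 33 mm shorter than the stated TCP implies. The first one turned the tote slightly where it stood. I measured this with the wrist camera, corrected for it, and the third grasp held. A picture after release shows the bar across both prongs and the box hanging free.

**Tray:** I pushed it at the middle of its rear wall at 40 mm/s or less, 10 mm/s or less at the end. It slid with about 3 to 7 N.
- **Plunger:** From about 10 mm before the end, the force ran at about 8 N. It then stopped hard: my last few small pushes raised the force to 16 N with no movement.
- **Alignment:** The tray stayed square, within about 0.1° and 1 mm of centre, so it did not jam.

**Checks that were less certain:**
- The plunger cannot be seen, so "fully in" rests on that force and travel reading.
- The force in the 20 mm before the plunger was uneven, between 3 and 7 N, so the point where its resistance began is only known to 1 or 2 mm.
- I did not measure the hand tools again at the end. The arm never came near the screwdriver, wrench or brush, and the hammer looks in place in the last picture.

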